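# Present the notched filter plate label up over the reading pad

### The arm

A 7-joint arm with a two-finger parallel gripper is mounted at the origin on the work surface. World frame = base frame: x ahead of the robot, y to its left, z up, the work surface at z = 0. Lengths are in mm, angles in rad, forces in N, time in s.
With the tool pointing down it reaches from about 350 to 900 mm from the base axis. Payload 19.9 kg.
Tool frame: the origin (TCP) lies between the finger pads; the fingertips stand 14 mm ahead of it and the grasp point (between the pads) lies 5 mm behind it; z points along the fingers, y is the line along which they close (so a half turn about z gives the same grasp; the last joint's range is limited). The gripper opens to 85 mm and grips with 20 to 120 N. Pads are 22 mm wide; open, the fingers measure 114 mm over their backs; the gripper's body (76 mm by 85 mm) begins 54 mm behind the grasp point. The pads swing forward as they close: fully open they stand 13 mm farther back than shut.
Start: joints at [1.19, 0.417, -0.01, 1.614, 0.005, 1.111, -0.053], TCP at [207.717, -589.454, 245.26] pointing down, gripper open.
Joint ranges: [-2.81, 2.81], [-0.39, 2.02], [-1.27, 1.25], [0.06, 2.57], [-1.19, 4.33], [0.19, 2], [-2.82, 2.82]. Speed limits (rad/s): [1.89, 1.89, 2.39, 2.39, 3.01, 3.01, 3.01].

### API

Orientations are given as [roll, pitch, yaw] about the fixed x, y, z axes, in that order (R = Rz(yaw) Ry(pitch) Rx(roll)).
In Python, from rig import arm gives the robot as it stands.
- The arm moves only by the shell command python3 -m pendant 'ROWS' [FORCE]. ROWS is JSON, a list of rows, each an object of numbers: "jaw": the opening, from 0 (shut) to 1 (fully open); "x", "y", "z": the shift along the tool's x, y, z in cm; "rx", "ry", "rz": the turn, a rotation vector about the tool's x, y, z in rad. In form: [{"jaw": .., "x": .., "y": .., "z": .., "rx": .., "ry": .., "rz": ..}, ...]. A call has 1 to 20 rows; each row is the pose to reach, as a shift and turn from the pose commanded when the call began, along the tool's axes at that moment; what a row does not reach only later rows make up. A row lasts 1/10 s, in which the tool goes at most 50 mm and 8.59 degrees, less where a joint would pass 70% of its speed; a pose out of reach is approached as far as the arm can. A call with a gripper value outside its range is refused whole. The fingers move at their own pace and stop on an object; FORCE is the grip in N (left out, the last holds). Time passes only in rows, so rows that repeat a pose let the fingers close. It gives the time, the measured TCP pose, the force, the opening and the grip force at its end, in the units of the state.
- arm.get_obs(): the state, without advancing time (a new reading comes with each control period).
- arm.snapshot(name): name is "scene" or "top" or "wrist"; returns the picture (384x512x3 uint8, red, green, blue); there is no depth.
- arm.camera_params(name): a dict with "vfov" (degrees; the focal length in pixels is half the picture's height over the tangent of half this angle, whatever the lens; pixels are square), "cx", "cy" (the principal point, pixels), "dist" ([k1, k2, p1, p2, k3] as OpenCV has them; the pictures are not rectified), "extrinsics" (4x4, takes a point from camera to world coordinates); the wrist camera has in their place "tool_from_camera" (4x4, takes a point from camera to tool coordinates, whose origin is the TCP and whose axes are the flange's). Camera axes: x right, y up, looking along -z (the intrinsics and any distortion apply to the point x, -y, -z); pixel columns grow to the right and rows downward; lengths in mm; the calibration is good to about 2 mm. A picture is of the moment at which its call begins: read the wrist's pose just before it. camera_params takes no time and is no camera call.
- arm.finish_job(): hands the job in; it is judged then, once.
Trained networks look in the newest picture that a camera, given by its name, has taken for a name from the list of things; names that differ only in an ending like _2 or _b are one class to them, and where a whole thing is asked for, a point or a joint stands for the part that bears it (a point fixed in the world has none). Each returns a list of dicts, best first, with "conf" (0 to 1); they miss things now and then, are a little off and sometimes report something else, mostly with a low value. They report only what shows in the picture. A call takes as long as a camera call. They do not tell look-alikes from the thing itself.
- arm.masks_of(camera, name): "pixels" (384x512 bool, what is visible of it).
- arm.pinpoint(camera, name): "location" ([x, y, z] in mm, in world coordinates, good to about 4 mm: a listed point, or the origin of a listed thing).
The state is a dict: "time": time; "qpos": joint angles; "dq": joint speeds; "effort": joint torques, N m; "position": TCP position; "tcp_rot": TCP orientation; "force": force on the tool from outside, world axes, zero at the start; "torque": the same for the moment, N m; "width": opening from 0.0 (shut) to 1.0 (fully open); "grasp_force": force on a finger pad.
Only numpy, scipy, OpenCV 4.12 (cv2) and the standard library are available. Lean on these libraries where they do the work, as an engineer would, in place of code of your own. Each camera call takes 0.05 s, during which the arm holds its last target. There are 200 camera calls.

### The job

One of the three glass filter plates standing in the slotted rack has a small corner notch at its frosted end: draw that plate out, holding it by its clear part and not by the frosted end, and turn it so that its label face looks up (tilted at least halfway from standing to flat). Finish while holding it still with the middle of the frosted end over the middle of the white reading pad, some 10 to 20 cm above it; do not put it down or let go. Leave the other two plates and everything else on the bench where they are.

Things in the scene. Friction and masses are not known exactly. Their poses are not given: they have to be found in the camera images.
- plate: the notched filter plate: glass, about 80 g, 90 mm long (x), 8 thick (y), 45 high (z) standing on a long edge in any of the rack's slots. Origin: centre of the lower long edge. Frosted white end x +15 to +45 mm, clear glass x -45 to +15. A 10 x 10 mm notch is cut from the upper corner at +x. Label face: +y side; notch up and frosted end to your LEFT, it faces you and bears a small paper label
- frosted (a point): middle of the frosted end of the notched plate, 30 mm from the plate's middle towards the notch, half way up (22.5 mm)
- notch (a point): the missing corner point of the notched plate (x +45, z +45 mm)
- clear (a point): a good grip point in the middle of the plate's clear part, 17 mm from the plate's middle away from the notch, half way up (22.5 mm); finger pads pinch the two faces here (8 mm)
- rack: grey fixed rack, 120 (x) x 172 (y) x 21 (z) mm, origin at the centre of its underside; turned any way. Three slots along its x, at y = -64, 0, +64 mm, each 93 x 10 mm, 15 deep, floor 6 mm above the bench. A plate's lower edge rests on that floor, its upper edge 51 mm above the bench, 30 mm above the rack; it draws straight up. 56 mm are free between plates
- spare_a: filter plate without a notch, otherwise the same size and look as the notched plate, standing in another slot, its frosted end the same way as the notched plate's; to be left alone
- spare_b: a second filter plate without a notch, in the third slot, its frosted end the other way round; to be left alone
- pad_mid (a point): centre of the top of the reading pad: a fixed flat 130 mm black-edged mat with a 110 mm white square, top 7 mm above the bench
- petri: clear shallow dish, 84 mm across, 15 mm high, between rack and pad; origin at its underside; leave alone
- marker: grey marker pen, about 132 mm long, 15 mm thick, lying nearer the robot; leave alone
- reagent: brown glass bottle, 66 mm across, 150 mm high, behind the rack; leave alone
- jar: small clear jar, 60 mm across, 70 mm high, behind the dish; leave alone
- pipette: hand pipette, 265 mm long, 26 mm thick, lying behind the pad; leave alone
- tipbox: pipette tip box, 85 x 120 x 60 mm, behind the rack; leave alone
Not all that is in view belongs to the job. What is shaped like the plate but red or yellow is not meant.

How it is judged (in metres and radians):
On the way:
1. the notched plate is drawn clear of the rack in the gripper (z of plate in the frame of rack above 0.03 m and contact force between the fingers and plate above 1 N), for 0.1 s.
At the end, for the whole second after the job is handed in: the notched plate is held still in the fingers, pad middle at least 9 mm clear of the frosted part, off the rack, label face within 55 degrees of straight up, middle of the frosted end within 30 mm of the pad centre seen from above and 80 to 230 mm above the pad (contact force between the fingers and plate above 1 N and contact force between plate and rack below 0.05 N and angle between plate's own y axis and vertical below 0.96 rad and horizontal distance between frosted and pad_mid below 0.03 m and z of frosted in the frame of pad_mid between 0.08 and 0.23 m and x of the grasp point in the frame of plate below 0.006 m and linear speed of plate below 0.03 m/s and angular speed of plate below 0.2 rad/s); the arm keeps its last pose, push and grip.
It fails at once if another plate is moved (distance of spare_a from where it was at the start of the episode above 0.02 m or distance of spare_b from where it was at the start of the episode above 0.02 m).
It fails at once if a thing on the bench is pushed away or knocked over (distance of any of petri, reagent, jar, pipette, tipbox, marker from where it was at the start of the episode above 0.025 m or angle between any of reagent, jar's own z axis and vertical above 0.5 rad).
It also fails if it takes over 32 s, if anything falls off the work surface, if the arm or the gripper's body presses on something with over 40 N, if the wrist force passes 120 N, or if a joint passes its speed limit or range.

## Working session

There is one attempt and no reset: what is moved stays moved. The work goes in short steps, Python scripts to look and compute and a shell command to move; the robot and the scene stay as the last step left them, time stands still between calls to the robot, and variables do not carry over. Pictures are saved under pics/ and viewed, at most 10 in all, crops included, and the job is handed in when it is done.

```bash
mkdir -p pics; python3 - <<'E'
from rig import arm
import cv2,numpy as np
o=arm.get_obs();print(o['time'],o['position'],o['tcp_rot'],o['width'])
ims=[]
for c in("scene","top"):
    im=arm.snapshot(c);cv2.imwrite(f'pics/{c}0.png',im[:,:,::-1])
    p=arm.camera_params(c);print(c,p['vfov'],p['cx'],p['cy'],p['dist'],np.round(p['extrinsics'],3).tolist())
    for n in('plate','rack','pad_mid','notch','frosted','clear','petri','jar','reagent','tipbox','marker','pipette'):
        r=arm.pinpoint(c,n);print(n,[(np.round(d['location']).tolist(),round(d['conf'],2)) for d in r[:4]])
p=arm.camera_params('wrist');print(p)
E
```

```text
0.0 [ 207.56773662 -589.15181946  244.63155488] [-3.14031890e+00  9.30879973e-05  3.38806974e-01] 1.0031362116534648
scene 51.388524277679856 255.47929118445796 189.59348844450602 [0.01156927 0.         0.         0.         0.        ] [[-0.112, -0.821, 0.56, 1039.767], [0.994, -0.084, 0.075, 46.734], [-0.015, 0.565, 0.825, 781.111], [0.0, 0.0, 0.0, 1.0]]
plate [([474.0, 223.0, 2.0], 0.96), ([490.0, 53.0, 6.0], 0.84), ([344.0, 257.0, -1.0], 0.58), ([376.0, 119.0, -4.0], 0.47)]
rack [([539.0, 221.0, 3.0], 0.6), ([541.0, 223.0, 10.0], 0.54)]
pad_mid [([505.0, -265.0, 5.0], 0.57)]
notch [([470.0, 266.0, 51.0], 0.97), ([390.0, 267.0, 45.0], 0.76), ([505.0, -267.0, 3.0], 0.67), ([330.0, 147.0, 45.0], 0.52)]
frosted [([474.0, 28.0, 20.0], 0.96), ([539.0, 224.0, 8.0], 0.63), ([470.0, 245.0, 29.0], 0.61), ([371.0, 266.0, 24.0], 0.59)]
clear [([499.0, 71.0, 19.0], 0.9), ([385.0, 123.0, 20.0], 0.81), ([327.0, 250.0, 20.0], 0.8), ([477.0, 202.0, 28.0], 0.67)]
petri [([640.0, -76.0, 3.0], 0.86), ([753.0, 70.0, -4.0], 0.32), ([540.0, 226.0, 6.0], 0.27)]
jar [([476.0, 221.0, 3.0], 0.49), ([539.0,
[... 1208 characters left out ...]
.0, 2.0], 0.83), ([542.0, 223.0, -1.0], 0.55), ([745.0, -118.0, 2.0], 0.18)]
marker [([401.0, -79.0, 3.0], 0.81), ([473.0, 200.0, 27.0], 0.62)]
pipette [([472.0, 248.0, 30.0], 0.4)]
{'vfov': 63.646726528665454, 'cx': 255.2726776486995, 'cy': 189.91391322340073, 'dist': array([0.01415861, 0.        , 0.        , 0.        , 0.        ]), 'tool_from_camera': array([[ 8.77461021e-04,  9.50036027e-01,  3.12139036e-01,
         7.97279328e+01],
       [ 9.99999614e-01, -8.21213278e-04, -3.11651129e-04,
        -1.22949759e+00],
       [-3.97470791e-05,  3.12139189e-01, -9.50036381e-01,
        -1.28945468e+02],
       [ 0.00000000e+00,  0.00000000e+00,  0.00000000e+00,
         1.00000000e+00]])}
```

View pics/scene0.png

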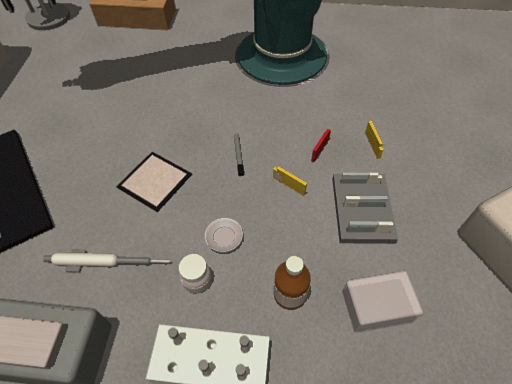

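View pics/top0.png

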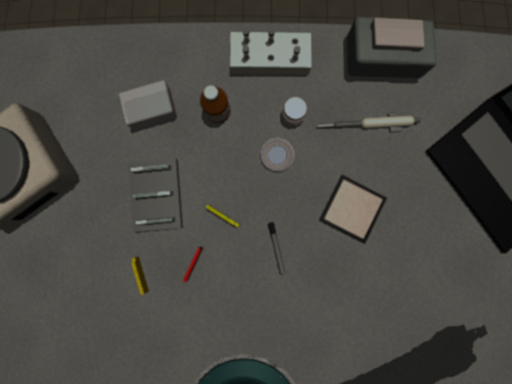

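The scene picture shows the rack around (365,207), with plates at (360,176), (368,200) and (370,226). There are yellow and red decoys at (290,180), (374,138) and (321,145), and the pad is at (155,180). In the top picture the plates are at (150,168), (152,195) and (155,221), and the pad is at (353,208). Next I'll take a close crop of the rack from both cameras.

```bash
python3 - <<'E'
import cv2,numpy as np
s=cv2.imread('pics/scene0.png')[165:245,325:405];t=cv2.imread('pics/top0.png')[155:235,115:195]
f=lambda a:cv2.resize(a,(400,400),interpolation=cv2.INTER_CUBIC)
cv2.imwrite('pics/c1.png',np.hstack([f(s),f(t)]))
E
```

```text
(no output)
```

View pics/c1.png

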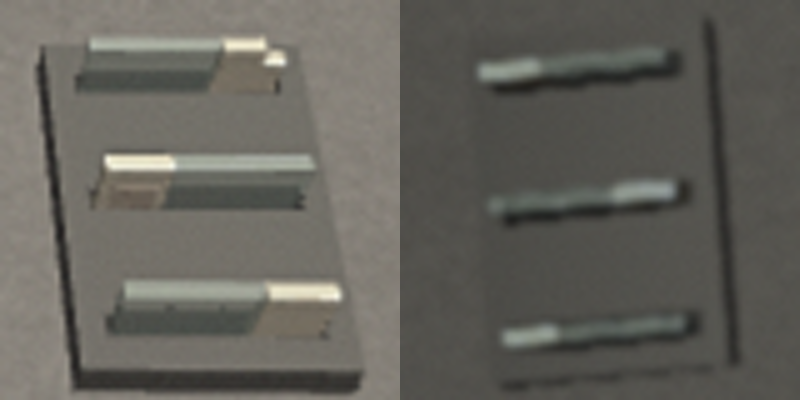

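The plate with the notch is the one nearest the robot: scene pixel (361,177), notch at (380,177), near world (477,219). Its frosted end points to +y, so the label faces the robot. What could be mistaken for it: the spares at scene (366,201) and (370,226), which have full corners, the yellow plates at (290,180) and (374,138), and the red one at (321,145). I'm moving to hover over it.

```bash
python3 -m pendant '[{"jaw":1,"x":10,"y":-5,"rz":-0.15},{"jaw":1,"x":31.4,"y":-16.4,"rz":-0.45},{"jaw":1,"x":31.4,"y":-16.4,"rz":-0.45},{"jaw":1,"x":31.4,"y":-16.4,"rz":-0.45},{"jaw":1,"x":31.4,"y":-16.4,"rz":-0.45},{"jaw":0.45,"x":31.4,"y":-16.4,"rz":-0.45},{"jaw":0.45,"x":31.4,"y":-16.4,"rz":-0.45},{"jaw":0.45,"x":48.9,"y":-38.8,"rz":-0.9},{"jaw":0.45,"x":48.9,"y":-38.8,"rz":-0.9},{"jaw":0.45,"x":48.9,"y":-38.8,"rz":-0.9},{"jaw":0.45,"x":48.9,"y":-38.8,"rz":-0.9},{"jaw":0.45,"x":48.9,"y":-38.8,"rz":-0.9},{"jaw":0.45,"x":48.9,"y":-38.8,"rz":-0.9},{"jaw":0.45,"x":51.8,"y":-65.9,"rz":-1.3},{"jaw":0.45,"x":51.8,"y":-65.9,"rz":-1.3},{"jaw":0.45,"x":51.8,"y":-65.9,"rz":-1.3},{"jaw":0.45,"x":51.8,"y":-65.9,"rz":-1.3},{"jaw":0.45,"x":51.8,"y":-65.9,"rz":-1.3},{"jaw":0.45,"x":51.8,"y":-65.9,"rz":-1.3},{"jaw":0.45,"x":51.8,"y":-65.9,"rz":-1.3}]' 60
cat > h.py <<'E'
from rig import arm
import cv2,numpy as np
from scipy.spatial.transform import Rotation as Ro
def cam(n,obs=None):
    p=arm.camera_params(n);f=192/np.tan(np.radians(p['vfov']/2))
    K=np.array([[f,0,p['cx']],[0,f,p['cy']],[0,0,1.]])
    if n=='wrist':
        T=np.eye(4);T[:3,:3]=Ro.from_euler('xyz',obs['tcp_rot']).as_matrix();T[:3,3]=obs['position'];E=T@p['tool_from_camera']
    else:E=np.array(p['extrinsics'])
    return K,np.array(p['dist']),E
def ray(c,uv):
    K,d,E=c;q=cv2.undistortPoints(np.array([[uv]],float),K,d)[0,0]
    v=E[:3,:3]@np.array([q[0],-q[1],-1]);return E[:3,3],v
def atz(c,uv,z):
    o,v=ray(c,uv);return o+v*(z-o[2])/v[2]
def tri(rs):
    A=0;b=0
    for o,v in rs:
        v=v/np.linalg.norm(v);P=np.eye(3)-np.outer(v,v);A=A+P;b=b+P@o
    return np.linalg.solve(A,b)
E
python3 - <<'E'
from h import *
o=arm.get_obs();print(o['time'],o['position'],o['tcp_rot'],o['qpos'].round(2),o['width'])
im=arm.snapshot('wrist');cv2.imwrite('pics/w1.png',im[:,:,::-1])
np.save('w1.npy',np.r_[o['position'],o['tcp_rot']])
for n in('clear','frosted','notch','plate'):
    print(n,[(np.round(d['location']).tolist(),round(d['conf'],2)) for d in arm.pinpoint('wrist',n)[:4]])
E
```

```text
1.3 [ 207.70113235 -589.46291266  245.25284014] [-3.14151919e+00  5.15636768e-05  3.38746274e-01] [ 1.19  0.42 -0.01  1.61  0.    1.11 -0.05] 1.0008117217764658
clear []
frosted []
notch []
plate []invalid input at $[0]: expected keys jaw, x, y, z, rx, ry, rz
```

View pics/w1.png

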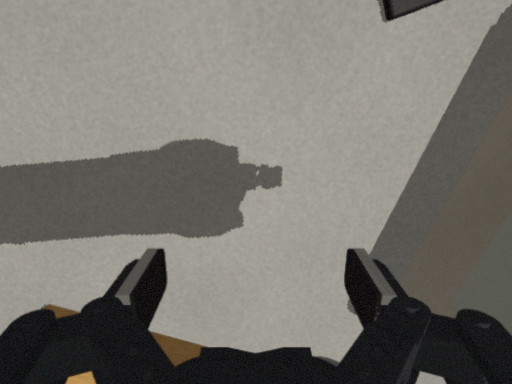

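The call was refused because every key is required, so the arm didn't move. The picture still shows the start place, with the fingertips at (150,270) and (360,270). I'm resending with all the keys.

```bash
python3 -m pendant '[{"jaw":1,"x":10,"y":-5,"z":0,"rx":0,"ry":0,"rz":-0.15},{"jaw":1,"x":31.4,"y":-16.4,"z":0,"rx":0,"ry":0,"rz":-0.45},{"jaw":1,"x":31.4,"y":-16.4,"z":0,"rx":0,"ry":0,"rz":-0.45},{"jaw":1,"x":31.4,"y":-16.4,"z":0,"rx":0,"ry":0,"rz":-0.45},{"jaw":1,"x":31.4,"y":-16.4,"z":0,"rx":0,"ry":0,"rz":-0.45},{"jaw":0.45,"x":31.4,"y":-16.4,"z":0,"rx":0,"ry":0,"rz":-0.45},{"jaw":0.45,"x":31.4,"y":-16.4,"z":0,"rx":0,"ry":0,"rz":-0.45},{"jaw":0.45,"x":48.9,"y":-38.8,"z":0,"rx":0,"ry":0,"rz":-0.9},{"jaw":0.45,"x":48.9,"y":-38.8,"z":0,"rx":0,"ry":0,"rz":-0.9},{"jaw":0.45,"x":48.9,"y":-38.8,"z":0,"rx":0,"ry":0,"rz":-0.9},{"jaw":0.45,"x":48.9,"y":-38.8,"z":0,"rx":0,"ry":0,"rz":-0.9},{"jaw":0.45,"x":48.9,"y":-38.8,"z":0,"rx":0,"ry":0,"rz":-0.9},{"jaw":0.45,"x":48.9,"y":-38.8,"z":0,"rx":0,"ry":0,"rz":-0.9},{"jaw":0.45,"x":51.8,"y":-65.9,"z":0,"rx":0,"ry":0,"rz":-1.3},{"jaw":0.45,"x":51.8,"y":-65.9,"z":0,"rx":0,"ry":0,"rz":-1.3},{"jaw":0.45,"x":51.8,"y":-65.9,"z":0,"rx":0,"ry":0,"rz":-1.3},{"jaw":0.45,"x":51.8,"y":-65.9,"z":0,"rx":0,"ry":0,"rz":-1.3},{"jaw":0.45,"x":51.8,"y":-65.9,"z":0,"rx":0,"ry":0,"rz":-1.3},{"jaw":0.45,"x":51.8,"y":-65.9,"z":0,"rx":0,"ry":0,"rz":-1.3},{"jaw":0.45,"x":51.8,"y":-65.9,"z":0,"rx":0,"ry":0,"rz":-1.3}]' 60
python3 - <<'E'
from h import *
o=arm.get_obs();print(o['time'],o['position'],o['tcp_rot'],o['qpos'].round(2),o['width'],o['force'])
im=arm.snapshot('wrist');cv2.imwrite('pics/w2.png',im[:,:,::-1])
np.save('w2.npy',np.r_[o['position'],o['tcp_rot']])
for n in('clear','frosted','notch','plate'):
    print(n,[(np.round(d['location']).tolist(),round(d['conf'],2)) for d in arm.pinpoint('wrist',n)[:4]])
E
```

```text
time: 3.55
position: [476.0, 207.8, 245.6]
tcp_rot: [3.141, -0.001, 1.644]
force: [-0.4, -1.3, 0.1]
width: 0.45
grasp_force: 0.0
3.55 [475.9948816  207.76377708 245.57494229] [ 3.14136383e+00 -1.21435375e-03  1.64399393e+00] [ 0.1   0.29 -0.68  1.86  0.21  1.06 -0.58] 0.449832344185281 [-0.41110547 -1.33942139  0.12226484]
clear [([475.0, 205.0, 27.0], 0.76), ([500.0, 71.0, 25.0], 0.71), ([325.0, 250.0, 21.0], 0.7), ([388.0, 118.0, 20.0], 0.65)]
frosted [([343.0, 139.0, 18.0], 0.81), ([377.0, 265.0, 20.0], 0.78), ([474.0, 26.0, 23.0], 0.66)]
notch [([466.0, 17.0, 44.0], 0.9), ([331.0, 140.0, 46.0], 0.81), ([470.0, 262.0, 51.0], 0.8), ([384.0, 266.0, 41.0], 0.67)]
plate [([341.0, 255.0, -1.0], 0.95), ([370.0, 124.0, 1.0], 0.85), ([473.0, 220.0, 1.0], 0.77), ([490.0, 56.0, 0.0], 0.63)]
```

View pics/w2.png

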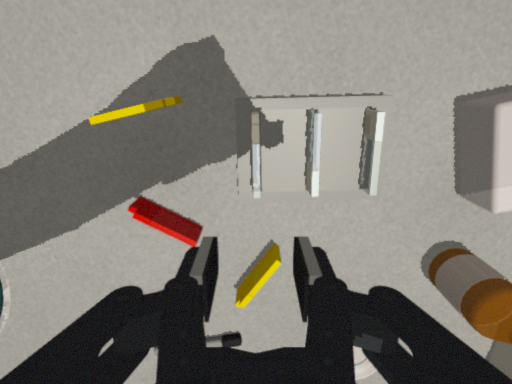

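The wrist picture shows the rack with its plates at columns 256, 315 and 374. The notched plate runs from about (255,110), its frosted end, to (257,195), its clear end. I'll zoom in to measure it.

```bash
python3 - <<'E'
from h import *
a=cv2.imread('pics/w2.png')[95:205,225:285]
cv2.imwrite('pics/c2.png',cv2.resize(a,None,fx=5,fy=5,interpolation=cv2.INTER_CUBIC))
E
```

```text
(no output)
```

View pics/c2.png

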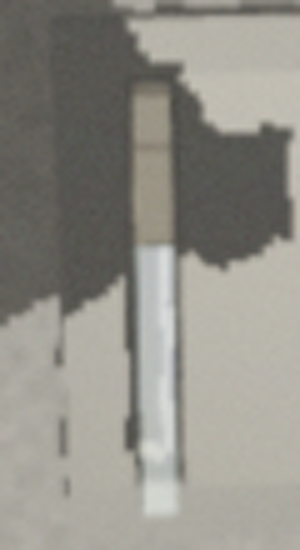

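```bash
python3 - <<'E'
from h import *
w=np.load('w2.npy');cw=cam('wrist',dict(position=w[:3],tcp_rot=w[3:]));cs=cam('scene');ct=cam('top')
for n,a,b,c in(('B',(255.6,143.6),(369.4,174.4),(146.2,222)),('E',(257.2,198.2),(343,174.6),(173,219.4))):
    print(n,'z51',[atz(q,u,51).round(1).tolist() for q,u in((cw,a),(cs,b),(ct,c))],'tri w+s',tri([ray(cw,a),ray(cs,b)]).round(1),'all',tri([ray(cw,a),ray(cs,b),ray(ct,c)]).round(1))
B=atz(cw,(255.6,143.6),51);E=atz(cw,(257.2,198.2),51)
d=B-E;print('len',np.linalg.norm(d),'az',np.arctan2(d[1],d[0]))
u=d/np.linalg.norm(d);print('clear by B',B-32*u,'by E',E+28*u)
E
```

```text
B z51 [[473.7, 234.0, 51.0], [476.3, 231.9, 51.0], [471.0, 233.7, 51.0]] tri w+s [473.6 233.1  47.2] all [472.5 233.7  46.9]
E z51 [[480.0, 173.6, 51.0], [482.9, 172.7, 51.0], [477.9, 169.4, 51.0]] tri w+s [480.3 172.9  48. ] all [479.  172.   45.9]
len 60.77740765050864 az 1.674423020748042
clear by B [477.00470731 202.1803267   51.        ] by E [477.08512339 201.40708941  51.        ]
```

The measurements agree: the 60 mm clear length measures 60.8 mm, and the triangulated height is about 47 mm against the expected 51. The grip point is (477, 202) and the plate's azimuth is 1.67 rad. I'm descending beside the faces.

```bash
python3 -m pendant '[{"jaw":0.45,"x":-0.6,"y":0.06,"z":4,"rx":0,"ry":0,"rz":-0.03},{"jaw":0.45,"x":-0.6,"y":0.06,"z":8,"rx":0,"ry":0,"rz":-0.03},{"jaw":0.45,"x":-0.6,"y":0.06,"z":12,"rx":0,"ry":0,"rz":-0.03},{"jaw":0.45,"x":-0.6,"y":0.06,"z":15,"rx":0,"ry":0,"rz":-0.03},{"jaw":0.45,"x":-0.6,"y":0.06,"z":17,"rx":0,"ry":0,"rz":-0.03},{"jaw":0.45,"x":-0.6,"y":0.06,"z":18.5,"rx":0,"ry":0,"rz":-0.03},{"jaw":0.45,"x":-0.6,"y":0.06,"z":19.5,"rx":0,"ry":0,"rz":-0.03},{"jaw":0.45,"x":-0.6,"y":0.06,"z":20.4,"rx":0,"ry":0,"rz":-0.03},{"jaw":0.45,"x":-0.6,"y":0.06,"z":20.4,"rx":0,"ry":0,"rz":-0.03}]' 60
python3 - <<'E'
from h import *
a=arm.snapshot('wrist');b=arm.snapshot('scene')
cv2.imwrite('pics/w3.png',np.hstack([a[:,100:420],cv2.resize(b[150:250,300:420],(460,384))])[:,:,::-1])
E
```

```text
time: 4.7
position: [478.2, 198.1, 40.8]
tcp_rot: [-3.141, 0.0, 1.669]
force: [-0.2, -0.3, 0.5]
width: 0.452
grasp_force: 0.0
```

View pics/w3.png

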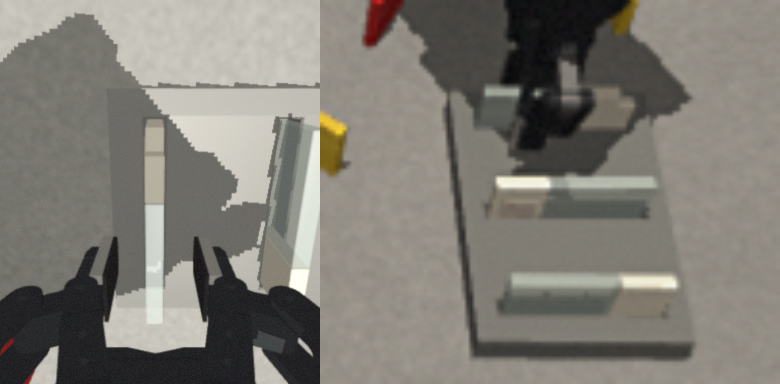

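The plate lies centred between the open pads (wrist crop: pads at columns 110 and 200, plate at 154), and the grip falls on the clear part. I'll close, then lift gently.

```bash
python3 -m pendant '[{"jaw":0.3,"x":0,"y":0,"z":0,"rx":0,"ry":0,"rz":0},{"jaw":0.2,"x":0,"y":0,"z":0,"rx":0,"ry":0,"rz":0},{"jaw":0,"x":0,"y":0,"z":0,"rx":0,"ry":0,"rz":0},{"jaw":0,"x":0,"y":0,"z":0,"rx":0,"ry":0,"rz":0},{"jaw":0,"x":0,"y":0,"z":0,"rx":0,"ry":0,"rz":0},{"jaw":0,"x":0,"y":0,"z":0,"rx":0,"ry":0,"rz":0},{"jaw":0,"x":0,"y":0,"z":0,"rx":0,"ry":0,"rz":0},{"jaw":0,"x":0,"y":0,"z":0,"rx":0,"ry":0,"rz":0}]' 60
python3 -m pendant '[{"jaw":0,"x":0,"y":0,"z":-0.5,"rx":0,"ry":0,"rz":0},{"jaw":0,"x":0,"y":0,"z":-1.5,"rx":0,"ry":0,"rz":0},{"jaw":0,"x":0,"y":0,"z":-3,"rx":0,"ry":0,"rz":0},{"jaw":0,"x":0,"y":0,"z":-5,"rx":0,"ry":0,"rz":0},{"jaw":0,"x":0,"y":0,"z":-8,"rx":0,"ry":0,"rz":0},{"jaw":0,"x":0,"y":0,"z":-12,"rx":0,"ry":0,"rz":0},{"jaw":0,"x":0,"y":0,"z":-16,"rx":0,"ry":0,"rz":0},{"jaw":0,"x":0,"y":0,"z":-20,"rx":0,"ry":0,"rz":0},{"jaw":0,"x":0,"y":0,"z":-22,"rx":0,"ry":0,"rz":0},{"jaw":0,"x":0,"y":0,"z":-22,"rx":0,"ry":0,"rz":0}]' 60
python3 - <<'E'
from h import *
o=arm.get_obs();print(o['qpos'].round(2))
for c in('scene','top'):
  arm.snapshot(c)
  for r in arm.pinpoint(c,'pad_mid')[:2]:print(c,r['location'].round(0) if hasattr(r['location'],'round') else r['location'],r['conf'])
# pad centre from dark-edged quad
for c,roi,ctr in(('scene',(110,145,200,215),None),('top',(312,168,395,248),None)):
  im=cv2.imread(f'pics/{c}0.png',0);x0,y0,x1,y1=roi;a=im[y0:y1,x0:x1]
  _,t=cv2.threshold(a,45 if c=='scene' else 45,255,cv2.THRESH_BINARY_INV)
  cs,_=cv2.findContours(t,cv2.RETR_EXTERNAL,cv2.CHAIN_APPROX_SIMPLE);k=max(cs,key=cv2.contourArea)
  q=cv2.boxPoints(cv2.minAreaRect(k)) if c=='top' else cv2.approxPolyDP(cv2.convexHull(k),5,True)[:,0].astype(float)
  q=q+[x0,y0];P=[atz(cam(c),u,7) for u in q];print(c,np.round(P,0).tolist(),np.mean(P,0).round(1))
E
```

```text
time: 5.6
position: [478.5, 198.3, 41.7]
tcp_rot: [3.141, -0.0, 1.669]
force: [-0.9, -1.0, 6.2]
width: 0.082
grasp_force: 58.7
time: 6.6
position: [479.0, 199.0, 265.2]
tcp_rot: [3.136, -0.001, 1.669]
force: [0.4, -0.1, -1.8]
width: 0.08
grasp_force: 58.6
[ 0.14  0.27 -0.7   1.84  0.19  1.1  -0.53]
scene [504.8, -264.0, 2.8] 0.65
top [507.7, -267.9, 6.0] 0.82
scene [[426.0, -297.0, 7.0], [485.0, -185.0, 7.0], [596.0, -240.0, 7.0], [540.0, -352.0, 7.0]] [ 511.7 -268.4    7. ]
top [[477.0, -181.0, 7.0], [593.0, -240.0, 7.0], [536.0, -356.0, 7.0], [421.0, -296.0, 7.0]] [ 506.9 -268.3    7. ]
```

The plate is held at 58 N and lifted clear. The pad centre is about (509, -268), with its sides measuring 127 mm against 130. I'm carrying it over on an arc, then tilting inwards, which turns the label side up.

```bash
python3 -m pendant '[{"jaw":0,"x":-2,"y":0.5,"z":0,"rx":0,"ry":0,"rz":0.05},{"jaw":0,"x":-6,"y":1.5,"z":0,"rx":0,"ry":0,"rz":0.1},{"jaw":0,"x":-10,"y":2.5,"z":0,"rx":0,"ry":0,"rz":0.15},{"jaw":0,"x":-14,"y":3.6,"z":0,"rx":0,"ry":0,"rz":0.2},{"jaw":0,"x":-18,"y":4.6,"z":0,"rx":0,"ry":0,"rz":0.25},{"jaw":0,"x":-22,"y":5.2,"z":0,"rx":0,"ry":0,"rz":0.3},{"jaw":0,"x":-26,"y":5.4,"z":0,"rx":0,"ry":0,"rz":0.35},{"jaw":0,"x":-30,"y":4.5,"z":0,"rx":0,"ry":0,"rz":0.4},{"jaw":0,"x":-34,"y":3.2,"z":0,"rx":0,"ry":0,"rz":0.45},{"jaw":0,"x":-38,"y":1.7,"z":0,"rx":0,"ry":0,"rz":0.5},{"jaw":0,"x":-42,"y":0.1,"z":0,"rx":0,"ry":0,"rz":0.55},{"jaw":0,"x":-46,"y":-1.5,"z":0,"rx":0,"ry":0,"rz":0.59},{"jaw":0,"x":-49.5,"y":-2.8,"z":0,"rx":0,"ry":0,"rz":0.59},{"jaw":0,"x":-51.6,"y":-3.6,"z":0,"rx":0,"ry":0,"rz":0.59},{"jaw":0,"x":-51.6,"y":-3.6,"z":0,"rx":0,"ry":0,"rz":0.59},{"jaw":0,"x":-51.6,"y":-3.6,"z":0,"rx":0,"ry":0,"rz":0.59}]' 60
python3 -c "
from h import *
print(arm.get_obs()['qpos'].round(2))"
```

```text
time: 8.4
position: [492.3, -319.0, 260.3]
tcp_rot: [-3.14, -0.0, 1.077]
force: [-0.0, 0.9, -1.1]
width: 0.075
grasp_force: 58.6
[ 0.78  0.35 -0.33  1.69  0.12  1.12 -0.08]
```

```bash
python3 -m pendant '[{"jaw":0,"x":0,"y":0,"z":1,"rx":0.08,"ry":0,"rz":0},{"jaw":0,"x":0,"y":0,"z":2,"rx":0.18,"ry":0,"rz":0},{"jaw":0,"x":0,"y":0,"z":3,"rx":0.28,"ry":0,"rz":0},{"jaw":0,"x":0,"y":0,"z":4,"rx":0.38,"ry":0,"rz":0},{"jaw":0,"x":0,"y":0,"z":5,"rx":0.48,"ry":0,"rz":0},{"jaw":0,"x":0,"y":0,"z":6,"rx":0.58,"ry":0,"rz":0},{"jaw":0,"x":0,"y":0,"z":7,"rx":0.68,"ry":0,"rz":0},{"jaw":0,"x":0,"y":0,"z":8,"rx":0.78,"ry":0,"rz":0},{"jaw":0,"x":0,"y":0,"z":9,"rx":0.86,"ry":0,"rz":0},{"jaw":0,"x":0,"y":0,"z":9.5,"rx":0.92,"ry":0,"rz":0},{"jaw":0,"x":0,"y":0,"z":9.5,"rx":0.92,"ry":0,"rz":0},{"jaw":0,"x":0,"y":0,"z":9.5,"rx":0.92,"ry":0,"rz":0},{"jaw":0,"x":0,"y":0,"z":9.5,"rx":0.92,"ry":0,"rz":0}]' 60
python3 - <<'E'
from h import *
o=arm.get_obs();print(o['qpos'].round(2))
R=Ro.from_euler('xyz',o['tcp_rot']).as_matrix();print('label tilt from up deg',np.degrees(np.arccos(-R[2,1])),'frosted est',o['position']+R@[51,0,13])
ims=[arm.snapshot('wrist')]
print('w',[(np.round(d['location']).tolist(),round(d['conf'],2)) for d in arm.pinpoint('wrist','frosted')[:3]])
for c in('scene','top'):
    ims.append(arm.snapshot(c));print(c,[(np.round(d['location']).tolist(),round(d['conf'],2)) for d in arm.pinpoint(c,'frosted')[:5]])
for n,i in zip('wst',ims):cv2.imwrite(f'pics/f{n}.png',i[:,:,::-1])
cv2.imwrite('pics/f.png',np.hstack([cv2.resize(ims[0],(400,300)),cv2.resize(ims[1][60:240,60:300],(400,300))])[:,:,::-1])
E
```

```text
time: 9.7
position: [493.3, -318.6, 167.2]
tcp_rot: [-2.225, -0.0, 1.079]
force: [0.5, 0.6, -0.6]
width: 0.081
grasp_force: 58.8
[ 0.64  0.97 -0.24  1.12  0.14  1.99 -0.1 ]
label tilt from up deg 37.45518604852409 frosted est [ 508.24205363 -268.75417547  159.32875506]
w [([509.0, -267.0, 159.0], 0.7)]
scene [([508.0, -273.0, 160.0], 0.82), ([344.0, 137.0, 22.0], 0.81), ([370.0, 268.0, 23.0], 0.55), ([750.0, -121.0, 5.0], 0.37)]
top [([506.0, -271.0, 161.0], 0.77), ([375.0, 267.0, 22.0], 0.66), ([343.0, 138.0, 28.0], 0.51), ([473.0, 25.0, 22.0], 0.46)]
```

View pics/f.png

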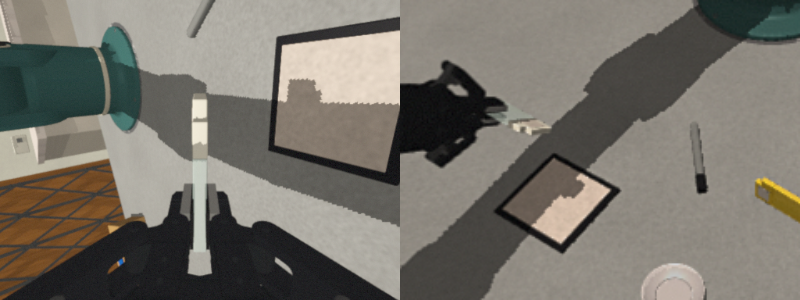

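The plate is held by its clear part with the frosted end over the pad: wrist crop frosted at (200,125), pad at (340,100). All three views put the frosted middle within 5 mm of the pad centre at z≈160. Joint 6 is at 1.99, close to its 2.0 limit, so I'll back off the tilt slightly and let it settle.

```bash
python3 -m pendant '[{"jaw":0,"x":0,"y":0,"z":0,"rx":-0.03,"ry":0,"rz":0},{"jaw":0,"x":0,"y":0,"z":0,"rx":-0.06,"ry":0,"rz":0},{"jaw":0,"x":0,"y":0,"z":0,"rx":-0.06,"ry":0,"rz":0},{"jaw":0,"x":0,"y":0,"z":0,"rx":-0.06,"ry":0,"rz":0},{"jaw":0,"x":0,"y":0,"z":0,"rx":-0.06,"ry":0,"rz":0},{"jaw":0,"x":0,"y":0,"z":0,"rx":-0.06,"ry":0,"rz":0}]' 60
python3 - <<'E'
from h import *
o=arm.get_obs();print(o['qpos'].round(3),abs(o['dq']).max())
R=Ro.from_euler('xyz',o['tcp_rot']).as_matrix();f=o['position']+R@[51,0,13]
t=np.degrees(np.arccos(-R[2,1]));print(t,f,o['grasp_force'])
if t<46 and abs(o['dq']).max()<.03 and np.hypot(f[0]-509,f[1]+268)<10 and o['qpos'][5]<1.98: print(arm.finish_job())
E
```

```text
time: 10.6
position: [492.9, -318.7, 166.0]
tcp_rot: [-2.281, -0.0, 1.079]
force: [0.6, 0.2, -1.2]
width: 0.081
grasp_force: 58.8
[ 0.643  0.938 -0.245  1.158  0.14   1.928 -0.098] 0.003594082684093733
40.67452319566902 [ 508.2878833  -269.10417185  157.50901314] 58.83218586444855
the job is handed in; nothing more can be done
None
```

I handed the job in with the notched plate held still by its clear part, label side about 41° from straight up, and the frosted end within about 2 mm of the pad centre and 150 mm above it, by my measurements; no verdict was returned.

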